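Reset the tripped breaker under the push-latch cover of the bench power box

ROBOT

A 6-joint arm with a two-finger parallel gripper is mounted at the origin on the work surface; the furniture and walls round the work are solid. World frame = base frame: x ahead of the robot, y to its left, z up, the work surface at z = 0. Lengths are in m, angles in rad, forces in N, time in s.
With the tool pointing down it reaches from about 0.375 to 0.9 m from the base axis. Payload 3.1 kg.
Tool frame: the origin (TCP) lies at the centre of the arm's flange, where the gripper is bolted on; the fingertips stand 182 mm ahead of it and the grasp point (between the pads) lies 164 mm ahead of it; z points along the fingers, y is the line along which they close (so a half turn about z gives the same grasp; the last joint's range is limited). The gripper opens to 87 mm and grips with 3 to 60 N. Pads are 19 mm wide; open, the fingers measure 117 mm over their backs; the gripper's body (75 mm by 190 mm) begins 51 mm behind the grasp point.
Start: joints at [0.961, 0.527, 1.433, -0, 1.181, -0.178], TCP at [0.262, 0.568, 0.405] pointing down, gripper open.
Joint ranges: [-3.08, 3.08], [-0.75, 2.2], [0.22, 2.44], [-1.43, 4.57], [0, 2.65], [-2.85, 2.85]. Speed limits (rad/s): [2.79, 2.79, 3.14, 3.14, 3.14, 3.14].

INTERFACE

Orientations are given as a unit quaternion [x, y, z, w].
In Python, from rig import * gives the robot as it stands.
- The arm moves only by the tool move_arm, never from a script. Its argument "commands" is a list that holds one entry, the list of rows, each a list of 6 numbers: the shift along the tool's x, y, z in units of 40 mm (1.0 is 40 mm), then the turn, a rotation vector about the tool's x, y, z in rad. A call has 1 to 12 rows; each row is the pose to reach, as a shift and turn from the pose commanded when the call began, along the tool's axes at that moment; what a row does not reach only later rows make up. A row lasts 1/8 s, in which the tool goes at most 62.5 mm and 10.7 degrees, less where a joint would pass 70% of its speed; a pose out of reach is approached as far as the arm can. A call with a gripper value outside its range is refused whole. "claw" is the closure, from -1 (fully open) to 1 (shut), so that 0 is half open, set as the call begins (left out, the last holds). The fingers move at their own pace and stop on an object; "squeeze" is the grip in N (left out, the last holds). Time passes only in rows, so rows that repeat a pose let the fingers close. It gives the time, the measured TCP pose, the force, the opening and the grip force at its end, in the units of the state.
- get_obs(): the state, without advancing time (a new reading comes with each control period).
- camera(name): name is "side" or "top" or "wrist"; returns a dict with "pixels" (420x560x3 uint8, blue, green, red), "range_z" (420x560 float32, m along the optical axis (not along the pixel's ray), 0 where there is no reading), "camera_matrix" (3x3 intrinsics, pixels), "D" ([k1, k2, p1, p2, k3] as OpenCV has them; the pictures are not rectified), "extrinsics" (4x4, takes a point from world to camera coordinates). Camera axes: x right, y up, looking along -z (the intrinsics and any distortion apply to the point x, -y, -z); pixel columns grow to the right and rows downward; lengths in m; the calibration is good to about 2 mm. A picture is of the moment at which its call begins.
- hand_in(): hands the job in; it is judged then, once.
The state is a dict: "time": time; "q": joint angles; "joint_velocities": joint speeds; "joint_torque": joint torques, N m; "position": TCP position; "tool_rot": TCP orientation; "ft_force": force on the tool from outside, world axes, zero at the start; "moment": the same for the moment, N m; "grip_width": finger opening in m; "grip_force": force on a finger pad.
Only numpy, scipy, OpenCV 4.12 (cv2) and the standard library are available. Lean on these libraries where they do the work, as an engineer would, in place of code of your own. Each camera call takes 0.05 s, during which the arm holds its last target. There are 200 camera calls.

TASK

The bench has lost power: under the cover of the low grey power box one of three breaker buttons has tripped and stands out. Press the front of the cover so that its push latch lets go and the cover springs wide open, press the button that stands out fully home, then push the cover down again and press it until it latches and stays shut by itself. Use the fingers only to push: grip or lift nothing, and leave the loose things round the box where they are.

Things in the scene. Friction and masses are not known exactly. Their poses are not given: they have to be found in the camera images.
- power_box: Grey enclosure screwed to the bench, 78 x 103 mm (124 over its screw ears), top of the shut cover 57 mm above the bench. Origin: centre of its underside. Axes: -x to its front (latch side), y along the hinge, z up. Walls 3 mm thick, 44 mm high (back 49). A catch block 30 mm wide, 43 high (nose 50) fills x = -36 to -27 mm inside the front. A cable on the -y side reaches y = -86 mm.
- cover (a joint): Angle of the cover, rad: 0 latched shut, -0.085 pressed to its stop, 2.0 fully open (leaning back past upright). Push-push latch: pressing the latched cover to -0.055 or deeper frees it, and it opens on release; pushing the open cover down to -0.03 or deeper and letting go latches it at 0. A further full press may free it again.
- cover_hinge (a point): Middle of the hinge axis, along the box's y: x = +42, y = 0, z = 54.5 mm in the box's frame (its axes turn with the cover). A spring opens the cover by itself in about 1.5 s once it is free: 0.3 Nm when shut, 0.15 Nm wide open, damper 0.12 Nm s/rad.
- cover_front (a point): Middle of the upper face of the cover at its front edge, 84 mm from the hinge axis; moves with the cover. The cover is a plate 108 mm wide and 5 mm thick, with the hinge axis in mid-thickness and a rim 12 mm deep turned down (inwards) at front and sides.
- cover_press (a point): The place to press: middle of three small ribs on the cover's outer face, 67 mm from the hinge axis; moves with the cover. Shut, it is at x = -25, y = 0, z = 57.6 mm in the box's frame. There 4 to 5 N hold the cover down (more if moved fast), 3.7 mm of travel frees the latch and the stop lies 5.7 mm down.
- breaker_1_top (a point): Middle of the top of the button of breaker 1, the tripped one: black, 10.4 mm across, in a brass collar and steel nut 19 mm across. Tripped, its top is 43 to 44 mm above the bench; home, 36 mm (2.5 mm above its collar). The three breakers stand on the panel in the box at x = -8 mm, y = -28, 0, +28 mm of its frame, in an order that changes.
- breaker_2_top (a point): Middle of the top face of the button of breaker 2, the same in build, already home.
- breaker_3_top (a point): Middle of the top face of the button of breaker 3, the same in build, already home.
- breaker_1_button (a joint): How far the button of breaker 1 is pushed in, m: 0 tripped (standing out), 0.008 home against its stop. It stays where it is left; pushing it takes about 3 N.
- breaker_2_button (a joint): The same for breaker 2; it starts home.
- breaker_3_button (a joint): The same for breaker 3; it starts home.
- bare_jar: Loose bystander: unpainted turned wooden jar, 67 mm across, 58 mm high; origin under its centre.
- spinning_top: Loose bystander: red spinning top on its wooden ring, 43 mm across, 54 mm high; origin under its centre.
- screwdriver: Loose bystander: screwdriver with orange handle lying down, 170 mm long along its y axis, 26 mm thick; origin under its middle.
- eraser: Loose bystander: black eraser, 21 x 52 x 8 mm (length along its y); origin under its centre.
- tape_roll: Loose bystander: roll of masking tape lying flat, 86 mm across, 24 mm high; origin under its centre.
- sanding_block: Loose bystander: wooden sanding block, 48 x 88 x 30 mm (length along its y); origin under its centre.
- green_jar: Loose bystander: small green painted jar, 55 mm across, 47 mm high, standing on the banding wheel (turntable) 59 mm above the bench; origin under its centre.

How it is judged:
By the outcome, as a careful person would: the job done as asked, in the order asked, and still so for the second after the job is handed in, with the robot touching nothing.
It also fails if it takes over 51 s, if anything falls off the work surface, if the arm or the gripper's body presses on something with over 40 N, if the wrist force passes 120 N, or if a joint passes its speed limit or range.

## Working session

There is one attempt and no reset: what is moved stays moved. The work goes in short steps, Python scripts to look and compute and a tool call to move; the robot and the scene stay as the last step left them, time stands still between calls to the robot, and variables do not carry over. Pictures are saved under pics/ and viewed, at most 10 in all, crops included, and the job is handed in when it is done.

Besides the shell and the picture viewer there is one more tool, called after "Request:" as name(argument=value, ...), one argument or row to a line, values as JSON. move_arm: Moves the arm, as the interface text tells. Its arguments: {"type":"object","properties":{"commands":{"type":"array","items":{"type":"array","items":{"type":"array","items":{"type":"number"}}}},"claw":{"type":"number"},"squeeze":{"type":"number"}},"required":["commands"]}

```bash
mkdir -p pics; cat > h.py <<'E'
from rig import *
import numpy as np, cv2
from scipy.spatial.transform import Rotation as R
def snap(n,f=None):
    c=camera(n)
    if f: cv2.imwrite('pics/'+f,c['pixels'])
    return c
def cloud(c):
    K=c['camera_matrix'];h,w=c['range_z'].shape
    v,u=np.mgrid[:h,:w];p=np.stack([u,v],-1).reshape(-1,1,2).astype(np.float64)
    n=cv2.undistortPoints(p,np.array(K,float),np.array(c['D'],float)).reshape(h,w,2)
    z=c['range_z'];P=np.stack([n[...,0]*z,-n[...,1]*z,-z],-1)
    E=np.array(c['extrinsics']);return (P-E[:3,3])@E[:3,:3]
def proj(c,X):
    E=np.array(c['extrinsics']);p=E[:3,:3]@np.array(X)+E[:3,3]
    return cv2.projectPoints(np.array([[p[0],-p[1],-p[2]]]),np.zeros(3),np.zeros(3),np.array(c['camera_matrix'],float),np.array(c['D'],float))[0].ravel()
E
python3 - <<'E'
from h import *
o=get_obs();print(o)
a=snap('top');b=snap('side')
cv2.imwrite('pics/a.png',a['pixels']);cv2.imwrite('pics/b.png',b['pixels'])
np.savez('s0.npz',ta=cloud(a),tp=a['pixels'],sa=cloud(b),sp=b['pixels'],tz=a['range_z'],sz=b['range_z'])
E
```

```text
{'time': 0.0, 'q': array([ 9.60493037e-01,  5.28480152e-01,  1.43388170e+00,  2.71992849e-05,
        1.18137668e+00, -1.78506123e-01]), 'joint_velocities': array([ 1.35077003e-03, -1.40093214e-03, -5.82638014e-04,  9.32575982e-05,
       -6.29194292e-04, -2.52820987e-04]), 'joint_torque': array([-5.11235085e-04, -4.40044892e+01, -1.76596606e+01,  6.34155096e-02,
        5.80683863e-02, -1.70844100e-04]), 'position': array([0.26134533, 0.56737005, 0.40376916]), 'tool_rot': array([ 2.14230169e-01,  9.76782618e-01, -9.85733887e-04, -4.23897178e-04]), 'ft_force': array([-1.06618086,  0.09812892,  0.61595308]), 'moment': array([ 0.00088704, -0.00719374, -0.04353369]), 'grip_force': 0.0, 'grip_width': 0.08714991884241141}
```

View pics/a.png

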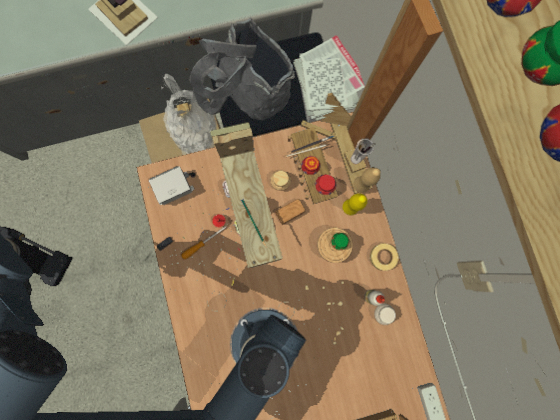

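View pics/b.png

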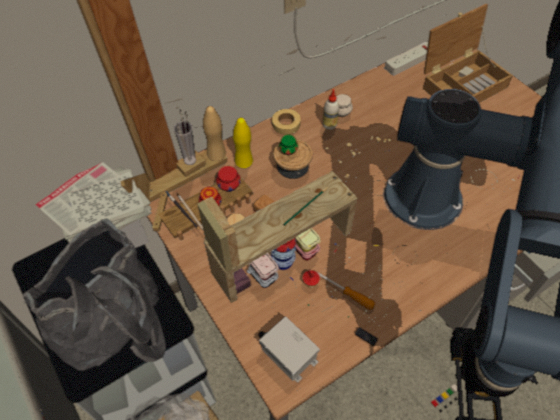

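The top view shows the light-grey box at about (172,185) with its dark cable stub at (193,174), near a raised wooden shelf at (245,200). In the side view the box is at (290,348) with the cable at (262,333). The screwdriver, eraser and top lie nearer the robot.

```bash
python3 - <<'E'
from h import *
d=np.load('s0.npz')
for k,(cx,cy,r) in {'t':(172,185,40),'s':(290,348,50)}.items():
    P=d[k+'a'];im=d[k+'p']
    sub=np.s_[cy-r:cy+r,cx-r:cx+r]
    Q=P[sub].reshape(-1,3);z=Q[:,2]
    m=(z>0.045)&(z<0.066)&(d[k+'z'][sub].ravel()>0)
    c=m.reshape(2*r,2*r).astype(np.uint8);n,l,st,ce=cv2.connectedComponentsWithStats(c)
    i=1+np.argmax(st[1:,4]);q=Q[(l==i).ravel()]
    print(k,len(q),np.median(q,0),cv2.minAreaRect(q[:,:2].astype(np.float32)))
    print(' bench z',np.median(Q[(abs(z)<.02),2]))
    rc=cv2.boxPoints(cv2.minAreaRect(q[:,:2].astype(np.float32)));print(rc)
    # dark pixels near
    g=im[sub].reshape(-1,3).max(1);dk=(g<60)&(z>-.01)&(z<.06)
    print(' dark',dk.sum(),np.median(Q[dk],0) if dk.any() else'')
t=d['tp'][145:225,130:230];s=d['sp'][295:395,235:335]
cv2.imwrite('pics/c.png',np.hstack([cv2.resize(t,(400,320),interpolation=2),cv2.resize(s,(320,320),interpolation=2)]))
E
```

```text
t 936 [0.49497894 0.3022984  0.05565117] ((0.49639657139778137, 0.3034389615058899), (0.09003552049398422, 0.1091487780213356), 26.33934211730957)
 bench z -0.0011607558699694436
[[0.4318385  0.33237377]
 [0.4802664  0.23455659]
 [0.56095463 0.27450415]
 [0.51252675 0.37232134]]
 dark 21 [0.53865386 0.24117508 0.00757361]
s 1865 [0.49662649 0.30840225 0.0571981 ] ((0.4967215061187744, 0.30521631240844727), (0.08808708190917969, 0.10957203805446625), 24.339611053466797)
 bench z 0.0003774792656379253
[[0.43401286 0.33698058]
 [0.47917235 0.23714745]
 [0.5594301  0.27345204]
 [0.51427066 0.37328517]]
 dark 41 [0.5429102  0.24518021 0.01942485]
```

View pics/c.png

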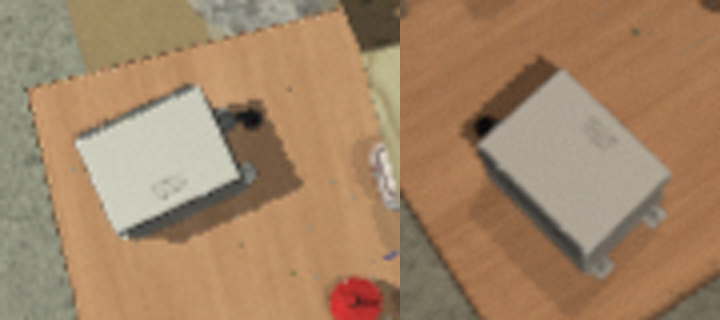

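The crop shows the ribs near (172,192) in the top view and (297,337) in the side view. They are on the robot's side, so the front faces the robot and the cable is on the -y side, with yaw about 25°. Next I check the ribs and the heights around the box.

```bash
cat >> h.py <<'E'
C=np.array([0.4965,0.3045]);YAW=np.deg2rad(25.3)
RB=R.from_euler('z',YAW).as_matrix()
def w2b(p): p=np.array(p,float);return (p-np.r_[C,0])@RB
def b2w(p): return RB@np.array(p,float)+np.r_[C,0]
def tip(o=None):
    o=o or get_obs();r=R.from_quat(o['tool_rot']);return w2b(o['position']+r.apply([0,0,.182])),r
def rows(pts,o=None):
    "shifts (40 mm units) in tool axes to bring the tip to box points in mm; and turn"
    o=o or get_obs();t,r=tip(o);o_t=o['position']+r.apply([0,0,.182])
    Rd=np.column_stack([-RB[:,0],RB[:,1],[0,0,-1]]);
    tr=(r.inv()*R.from_matrix(Rd)).as_rotvec()
    print('tip box mm',(t*1000).round(1),'F',np.round(o['ft_force'],1),'t',o['time'],'turn',tr.round(3))
    for p in pts:
        tcp=b2w(np.array(p)/1000)+[0,0,.182]
        print(p,(r.inv().apply(tcp-o['position'])/.04).round(2))
E
python3 - <<'E'
from h import *
d=np.load('s0.npz')
print(d['ta'][190:194,170:175].mean((0,1)),d['sa'][335:339,295:300].mean((0,1)),'expect',b2w([-.025,0,.0576]))
for k in 'ts':
    im=d[k+'p'];(u,v)=((172,191) if k=='t' else (297,337))
    g=im[v-10:v+11,u-14:u+15].mean(2);g=cv2.GaussianBlur(g,(0,0),.7);dm=np.median(g)-g; m=dm>8
    P=d[k+'a'][v-10:v+11,u-14:u+15];q=P[m];q=q[np.linalg.norm(q[:,:2]-[.474,.294],axis=1)<.02];print(k,'ribs box',(w2b(q).mean(0)*1000).round(1),len(q))
for k in 'ts':
    P=d[k+'a'].reshape(-1,3)[d[k+'z'].ravel()>0];B=w2b(P)*1000
    print(k)
    for x in range(-200,300,40):
        print(x,[int(np.percentile(B[s,2],98)) if (s:=(abs(B[:,0]-x)<20)&(abs(B[:,1]-y)<20)).sum()>3 else None for y in range(-240,200,40)])
rows([(-25,0,150)])
E
```

```text
[0.47173747 0.29217492 0.05548615] [0.47306786 0.29396777 0.05776694] expect [0.47389794 0.29381605 0.0576    ]
t ribs box [-34.6  -0.2  41.1] 70
s ribs box [-28.1   0.   57.4] 72
t
-200 [160, 163, 160, 71, 26, 14, 23, 25, 4, 4, 0]
-160 [159, 163, 158, 29, 50, 4, 3, 3, 10, 10, None]
-120 [160, 160, 159, 4, 2, 4, 3, 3, 3, 3, None]
-80 [160, 160, 158, 4, 4, 5, 4, 4, 4, 3, None]
-40 [293, 291, 154, 3, 5, 60, 59, 59, 3, 2, None]
0 [296, 296, 4, 4, 29, 60, 60, 60, 3, 1, None]
40 [None, 3, 5, 4, 3, 59, 60, 60, 3, None, None]
80 [None, 1, 4, 3, 3, 3, 3, 3, 4, None, None]
120 [None, None, None, None, None, None, 2, 2, 1, None, None]
160 [121, None, None, None, None, None, None, None, None, None, None]
200 [166, 106, -223, -214, -232, None, None, None, None, None, None]
240 [213, 182, -136, -50, -62, -237, None, None, None, None, None]
280 [-232, -152, -88, -49, -61, -217, -433, -435, -433, None, None]
s
-200 [161, 165, 160, 76, 28, 15, 24, 27, 7, 5, 3]
-160 [160, 164, 160, 29, 49, 5, 4, 5, 11, 11, None]
-120 [161, 161, 160, 5, 5, 6, 4, 5, 5, 5, None]
-80 [160, 160, 158, 5, 5, 5, 4, 4, 5, 4, None]
-40 [295, 290, 171, 4, 5, 61, 62, 61, 5, 5, None]
0 [296, 295, 5, 4, 30, 61, 61, 61, 5, 4, None]
40 [5, 5, 4, 4, 5, 61, 60, 61, 5, 0, None]
80 [0, 3, 3, 4, 5, 4, 4, 4, 4, None, None]
120 [-80, -729, -730, None, None, None, 3, 4, 4, None, None]
160 [77, -432, -433, -435, None, None, None, None, None, None, None]
200 [143, 107, -218, -211, -227, None, None, None, None, None, None]
240 [215, 188, -154, -49, -50, None, None, None, None, None, None]
280 [134, -158, -131, -46, -51, None, None, None, None, None, None]
tip box mm [-100.5  338.   221.9] F [-0.3 -0.1  0.2] t 0.1 turn [-0.002 -0.001 -0.873]
(-25, 0, 150) [-7.69 -3.98  1.8 ]
```

The ribs and cover agree with a box centre of (0.4965, 0.3045) and yaw 25.3°. The shelf edge, at z 160 mm, stays beyond y = -140 mm in the box frame. Now I move above the ribs with the fingers shut.

Request:
move_arm(
  commands=[
    [[-0.9, -0.45, 0, 0, 0, -0.12], [-1.9, -1.0, 0, 0, 0, -0.25], [-2.9, -1.5, 0, 0, 0, -0.38], [-3.9, -2.0, 0, 0, 0, -0.5], [-4.9, -2.5, 0.3, 0, 0, -0.62], [-5.9, -3.0, 0.7, 0, 0, -0.75], [-6.9, -3.6, 1.3, 0, 0, -0.873], [-7.69, -3.98, 1.8, 0, 0, -0.873], [-7.69, -3.98, 2.8, 0, 0, -0.873], [-7.69, -3.98, 3.4, 0, 0, -0.873], [-7.69, -3.98, 3.4, 0, 0, -0.873], [-7.69, -3.98, 3.4, 0, 0, -0.873]],
  ],
  claw=1,
  squeeze=10,
)

```text
time: 1.6
position: [0.4746, 0.2945, 0.2693]
tool_rot: [-0.219, 0.976, 0.0, 0.001]
ft_force: [-0.3, -0.2, 0.3]
grip_width: 0.0001
grip_force: 0.0
```

```bash
python3 - <<'E'
from h import *
rows([(-25,0,80),(-25,0,58),(-25,0,51),(-80,0,70),(-160,0,150)])
c=snap('side');print(proj(c,b2w([-.025,0,.0576])))
u,v=290,320;cv2.imwrite('pics/d.png',cv2.resize(c['pixels'][v-75:v+75,u-100:u+100],(800,600),interpolation=2))
E
```

```text
tip box mm [-23.9   0.4  87.3] F [-0.3 -0.2  0.3] t 1.6 turn [-0.     0.001 -0.   ]
(-25, 0, 80) [ 0.02 -0.01  0.18]
(-25, 0, 58) [ 0.02 -0.01  0.73]
(-25, 0, 51) [ 0.02 -0.01  0.91]
(-80, 0, 70) [ 1.4  -0.01  0.43]
(-160, 0, 150) [ 3.4  -0.01 -1.57]
[296.62521363 336.57918664]
```

View pics/d.png

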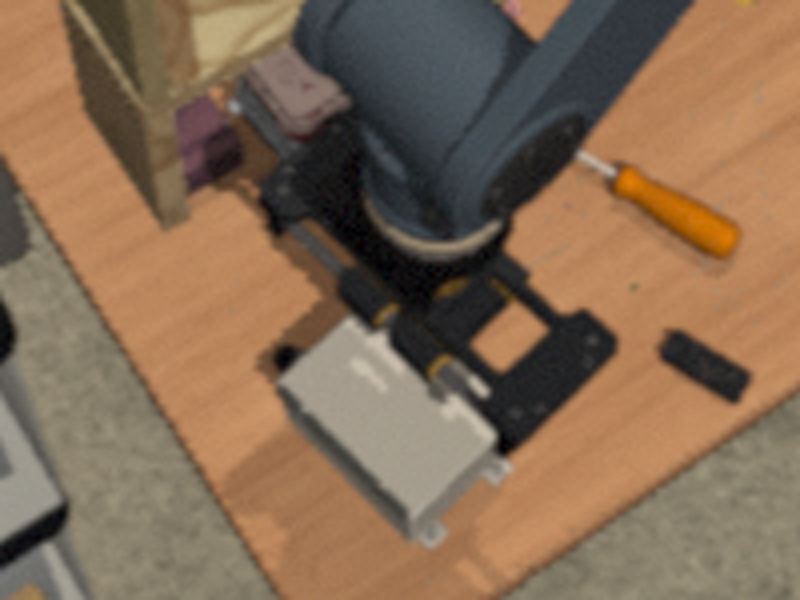

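The shut fingers hang over the ribs, near (450,385) in the crop, and the gripper body is clear of the shelf. Now the press.

Request:
move_arm(
  commands=[
    [[0.02, 0, 0.4, 0, 0, 0], [0.02, 0, 0.6, 0, 0, 0], [0.02, 0, 0.72, 0, 0, 0], [0.02, 0, 0.8, 0, 0, 0], [0.02, 0, 0.88, 0, 0, 0], [0.02, 0, 0.93, 0, 0, 0], [0.02, 0, 0.93, 0, 0, 0]],
  ],
)

```text
time: 2.52
position: [0.4731, 0.2939, 0.2338]
tool_rot: [-0.219, 0.976, -0.0, -0.0]
ft_force: [-4.4, -3.0, 16.3]
grip_width: 0.0004
grip_force: 8.9
```

The press reached the stop with 16 N. Next I retreat to the front and let the cover open.

Request:
move_arm(
  commands=[
    [[0.1, 0, -0.4, 0, 0, 0], [1.0, 0, -1.0, 0, 0, 0], [2.2, 0, -1.7, 0, 0, 0], [3.4, 0, -2.4, 0, 0, 0], [4.2, 0, -3.0, 0, 0, 0], [4.2, 0, -3.4, 0, 0, 0], [4.2, 0, -3.4, 0, 0, 0], [4.2, 0, -3.4, 0, 0, 0], [4.2, 0, -3.4, 0, 0, 0], [4.2, 0, -3.4, 0, 0, 0], [4.2, 0, -3.4, 0, 0, 0], [4.2, 0, -3.4, 0, 0, 0]],
  ],
)

```text
time: 4.03
position: [0.3217, 0.2222, 0.3674]
tool_rot: [-0.219, 0.976, -0.0, -0.0]
ft_force: [0.2, -0.1, 0.6]
grip_width: 0.0005
grip_force: 0.0
```

```bash
python3 - <<'E'
from h import *
rows([(-8,0,150)])
T=[]
for n in('top','side','wrist'):
    c=snap(n);P=cloud(c);np.savez(f'o_{n}.npz',P=P,im=c['pixels'],z=c['range_z'])
    for y in(-28,0,28):
        p=proj(c,b2w([-.008,y/1000,.036]));print(n,y,p.round(1))
        B=w2b(P.reshape(-1,3))*1000;m=(np.hypot(B[:,0]+8,B[:,1]-y)<7)&(B[:,2]<60)&(B[:,2]>15);print('   z95',np.percentile(B[m,2],[50,80,95]).round(1) if m.sum()>3 else m.sum(),m.sum())
    B=w2b(P.reshape(-1,3))*1000;m=(B[:,2]>70)&(B[:,0]>35)&(B[:,0]<100)&(abs(B[:,1])<60);print(n,'cover',m.sum(),B[m].max(0) if m.any() else '')
    u,v=proj(c,b2w([-.008,0,.036])).astype(int)
    u=np.clip(u,60,500);v=np.clip(v,60,360)
    T.append(cv2.resize(c['pixels'][v-60:v+60,u-40 if n!='wrist' else u-60:u+40 if n!='wrist' else u+60],(260 if n!='wrist' else 280,300),interpolation=2))
cv2.imwrite('pics/e.png',np.hstack(T))
E
```

```text
tip box mm [-193.3    0.4  185.4] F [ 0.2 -0.1  0.6] t 4.025 turn [ 0. -0. -0.]
(-8, 0, 150) [-4.63 -0.01  0.88]
top -28 [178.9 183.8]
   z95 [31.7 35.2 36.6] 12
top 0 [170.9 187.4]
   z95 [39.2 43.8 46.8] 10
top 28 [162.9 191. ]
   z95 [31.8 34.  35.9] 13
top cover 623 [ 78.45266566  53.41720867 139.67848557]
side -28 [282.4 336.7]
   z95 [34.2 35.6 37.8] 33
side 0 [291.1 345.2]
   z95 [39.1 44.  46.5] 35
side 28 [299.9 353.9]
   z95 [33.8 36.2 37.9] 31
side cover 564 [ 78.33614734  55.43270131 141.54346002]
wrist -28 [253.4 363.7]
   z95 0 0
wrist 0 [279.2 363.7]
   z95 [33.6 37.5 40. ] 85
wrist 28 [305.  363.7]
   z95 0 0
wrist cover 0
```

View pics/e.png

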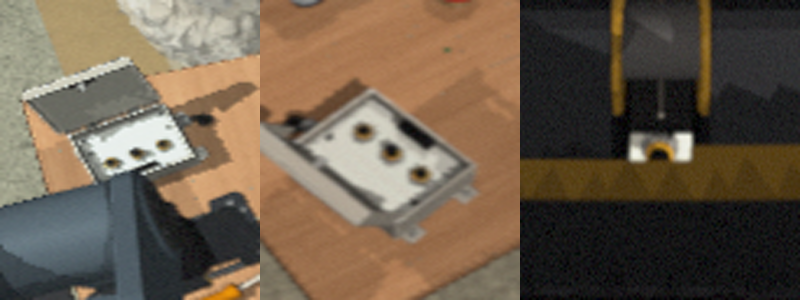

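The cover stands wide open, with its top at z ≈ 135 mm and x ≈ 78 mm. All three buttons show in the side crop at about (363,132), (392,152) and (420,173). The middle one is about 8 mm taller in both views (44 against 36), so it is breaker 1. Moving to it now.

Request:
move_arm(
  commands=[
    [[-1.2, 0, 0.2, 0, 0, 0], [-2.4, 0, 0.6, 0, 0, 0], [-3.6, 0, 1.0, 0, 0, 0], [-4.63, 0, 1.5, 0, 0, 0], [-4.63, 0, 2.4, 0, 0, 0], [-4.63, 0, 3.0, 0, 0, 0], [-4.63, 0, 3.3, 0, 0, 0], [-4.63, 0, 3.45, 0, 0, 0], [-4.63, 0, 3.55, 0, 0, 0], [-4.63, 0, 3.65, 0, 0, 0], [-4.63, 0, 3.72, 0, 0, 0], [-4.63, 0, 3.72, 0, 0, 0]],
  ],
)

```text
time: 5.68
position: [0.4894, 0.3014, 0.2191]
tool_rot: [-0.219, 0.976, 0.0, 0.001]
ft_force: [1.0, -0.1, 2.1]
grip_width: 0.0001
grip_force: 0.7
```

```bash
python3 - <<'E'
from h import *
rows([(-8,0,36),(-8,0,34)])
E
```

```text
tip box mm [-7.5  0.2 37.1] F [ 1.  -0.1  2.1] t 5.675 turn [-0.     0.001 -0.   ]
(-8, 0, 36) [ 0.01 -0.01  0.03]
(-8, 0, 34) [ 0.01 -0.01  0.08]
```

Request:
move_arm(
  commands=[
    [[0, 0, 0.03, 0, 0, 0], [0, 0, 0.06, 0, 0, 0], [0, 0, 0.08, 0, 0, 0], [0, 0, 0.08, 0, 0, 0], [0, 0, 0.08, 0, 0, 0]],
  ],
)

```text
time: 6.3
position: [0.4893, 0.3014, 0.2183]
tool_rot: [-0.219, 0.976, 0.0, 0.001]
ft_force: [-4.6, -2.2, 18.9]
grip_width: 0.0006
grip_force: 9.2
```

The button is home: 19 N against its stop with the tip at z 36.3 mm. Next I lift, cross over the open cover and come down behind it, stopping short.

Request:
move_arm(
  commands=[
    [[0, 0, -1.0, 0, 0, 0], [0, 0, -2.2, 0, 0, 0], [0, 0, -3.5, 0, 0, 0], [-0.6, 0, -3.6, 0, 0, 0], [-1.6, 0, -3.6, 0, 0, 0], [-2.6, 0, -3.6, 0, 0, 0], [-3.3, 0, -3.5, 0, 0, 0], [-3.3, 0, -2.7, 0, 0, 0], [-3.3, 0, -2.1, 0, 0, 0], [-3.3, 0, -2.1, 0, 0, 0], [-3.3, 0, -2.1, 0, 0, 0]],
  ],
)

```text
time: 7.68
position: [0.6088, 0.3578, 0.3003]
tool_rot: [-0.219, 0.976, 0.0, 0.001]
ft_force: [-0.6, -0.4, 0.9]
grip_width: 0.0006
grip_force: 0.0
```

```bash
python3 - <<'E'
from h import *
import numpy as np
c=snap('side');P=cloud(c);B=w2b(P.reshape(-1,3))*1000
for y in(-28,0,28):
    m=(np.hypot(B[:,0]+8,B[:,1]-y)<7)&(B[:,2]<60)&(B[:,2]>15);print(y,np.percentile(B[m,2],[50,80,95]).round(1) if m.sum()>3 else m.sum())
pts=[]
for th in np.deg2rad([115,105,95,85,75,65,55,45,36,28,21,15,10,6,3,0]):
    r=72;x=42-r*np.cos(th)+3*np.sin(th);z=54.5+r*np.sin(th)+3*np.cos(th)
    if th>np.pi/2: x=42-84*np.cos(th)+2.5*np.sin(th);z=118
    pts.append((round(x+9.5,1),0,round(z,1)))
rows(pts)
u,v=proj(c,b2w([.03,0,.1])).astype(int)
cv2.imwrite('pics/f.png',cv2.resize(c['pixels'][v-75:v+75,u-100:u+100],(640,480),interpolation=2))
E
```

```text
-28 [35.6 36.8 39.2]
0 [35.1 36.7 38.7]
28 [34.9 38.1 39.2]
tip box mm [124.8   0.2 118.9] F [-0.6  0.6  0.9] t 7.725 turn [-0.     0.002 -0.   ]
(np.float64(89.3), 0, 118) [ 0.88 -0.01  0.02]
(np.float64(75.7), 0, 118) [ 1.22 -0.01  0.02]
(np.float64(61.3), 0, 118) [ 1.58 -0.01  0.02]
(np.float64(48.2), 0, np.float64(126.5)) [ 1.9  -0.01 -0.2 ]
(np.float64(35.8), 0, np.float64(124.8)) [ 2.21 -0.01 -0.15]
(np.float64(23.8), 0, np.float64(121.0)) [ 2.52 -0.01 -0.06]
(np.float64(12.7), 0, np.float64(115.2)) [ 2.79 -0.01  0.09]
(np.float64(2.7), 0, np.float64(107.5)) [ 3.04 -0.01  0.28]
(np.float64(-5.0), 0, np.float64(99.2)) [ 3.24 -0.01  0.48]
(np.float64(-10.7), 0, np.float64(91.0)) [ 3.38 -0.01  0.69]
(np.float64(-14.6), 0, np.float64(83.1)) [ 3.48 -0.01  0.89]
(np.float64(-17.3), 0, np.float64(76.0)) [ 3.55 -0.01  1.06]
(np.float64(-18.9), 0, np.float64(70.0)) [ 3.59 -0.01  1.21]
(np.float64(-19.8), 0, np.float64(65.0)) [ 3.61 -0.01  1.34]
(np.float64(-20.2), 0, np.float64(61.3)) [ 3.62 -0.01  1.43]
(np.float64(-20.5), 0, np.float64(57.5)) [ 3.63 -0.01  1.53]
```

View pics/f.png

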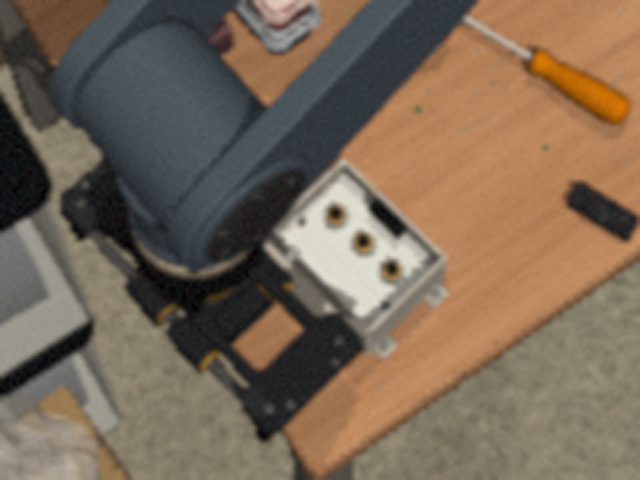

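All three buttons now read the same height, about 36 mm, and the gripper is behind the open cover. I push the cover forward along its arc.

Request:
move_arm(
  commands=[
    [[0.7, 0, 0.02, 0, 0, 0], [1.1, 0, 0.02, 0, 0, 0], [1.4, 0, 0.0, 0, 0, 0], [1.65, 0, -0.1, 0, 0, 0], [1.9, 0, -0.2, 0, 0, 0], [2.2, 0, -0.15, 0, 0, 0], [2.5, 0, -0.06, 0, 0, 0], [2.8, 0, 0.09, 0, 0, 0], [3.04, 0, 0.28, 0, 0, 0], [3.24, 0, 0.48, 0, 0, 0], [3.38, 0, 0.69, 0, 0, 0], [3.48, 0, 0.89, 0, 0, 0]],
  ],
)

```text
time: 9.22
position: [0.4825, 0.2981, 0.2632]
tool_rot: [-0.219, 0.976, -0.0, 0.0]
ft_force: [5.5, 1.6, 3.5]
grip_width: 0.0005
grip_force: 2.5
```

```bash
python3 - <<'E'
from h import *
rows([(-17.3,0,76),(-20,0,65),(-24,0,57.5),(-25,0,53.5),(-25,0,52)])
E
```

```text
tip box mm [-15.3   0.1  81.2] F [5.5 1.6 3.5] t 9.225 turn [-0.     0.001 -0.   ]
(-17.3, 0, 76) [ 0.05 -0.    0.13]
(-20, 0, 65) [ 0.12 -0.    0.4 ]
(-24, 0, 57.5) [ 0.22 -0.    0.59]
(-25, 0, 53.5) [ 0.24 -0.    0.69]
(-25, 0, 52) [ 0.24 -0.    0.73]
```

Request:
move_arm(
  commands=[
    [[0.05, 0, 0.13, 0, 0, 0], [0.1, 0, 0.28, 0, 0, 0], [0.14, 0, 0.4, 0, 0, 0], [0.18, 0, 0.5, 0, 0, 0], [0.22, 0, 0.59, 0, 0, 0], [0.22, 0, 0.66, 0, 0, 0], [0.22, 0, 0.71, 0, 0, 0], [0.22, 0, 0.71, 0, 0, 0], [0.22, 0, 0.71, 0, 0, 0]],
  ],
)

```text
time: 10.35
position: [0.4741, 0.2944, 0.2353]
tool_rot: [-0.219, 0.976, -0.0, -0.001]
ft_force: [1.7, 1.0, 4.7]
grip_width: 0.0005
grip_force: 2.1
```

```bash
python3 - <<'E'
from h import *
rows([(-25,0,52)])
E
```

```text
tip box mm [-24.8   0.5  53.3] F [1.7 1.  4.7] t 10.35 turn [ 0.    -0.002 -0.   ]
(-25, 0, 52) [ 0.01 -0.01  0.03]
```

The tip has travelled 4.3 mm below the shut level (about -0.064 rad), past the latching depth. Now I release straight up.

Request:
move_arm(
  commands=[
    [[0, 0, -0.1, 0, 0, 0], [0, 0, -0.25, 0, 0, 0], [0, 0, -0.6, 0, 0, 0], [0, 0, -1.5, 0, 0, 0], [0.8, 0, -2.5, 0, 0, 0], [2.0, 0, -3.0, 0, 0, 0], [3.2, 0, -3.2, 0, 0, 0], [4.2, 0, -3.4, 0, 0, 0], [4.2, 0, -3.4, 0, 0, 0], [4.2, 0, -3.4, 0, 0, 0], [4.2, 0, -3.4, 0, 0, 0], [4.2, 0, -3.4, 0, 0, 0]],
  ],
)

```text
time: 11.85
position: [0.3235, 0.223, 0.3714]
tool_rot: [-0.219, 0.976, 0.0, -0.0]
ft_force: [-0.6, -0.4, 0.3]
grip_width: 0.0002
grip_force: 0.0
```

```bash
python3 - <<'E'
from h import *
c=snap('side');P=cloud(c);B=w2b(P.reshape(-1,3))*1000
for x in(-38,-25,0,30):
    m=(abs(B[:,0]-x)<4)&(abs(B[:,1])<45)&(B[:,2]>20)&(B[:,2]<160);print(x,m.sum(),np.median(B[m,2]).round(1))
rows([])
cv2.imwrite('pics/g.png',c['pixels'])
E
```

```text
-38 134 57.5
-25 140 57.4
0 139 57.4
30 145 57.3
tip box mm [-191.5    0.3  189.3] F [ 0.2  0.4 -0.1] t 11.9 turn [ 0. -0. -0.]
```

View pics/g.png

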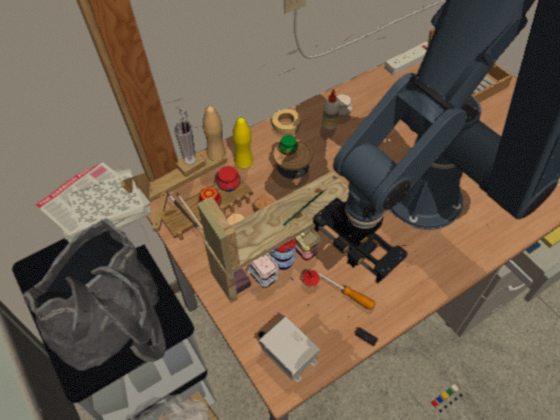

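The box at (290,348) is shut, with the cover flat at 57.4 mm. The bystanders are where they started and the arm is clear, so I hand in.

```bash
python3 -c "
from rig import *
print(hand_in())"
```

```text
the job is handed in; nothing more can be done
None
```

The job is handed in: the cover was opened, breaker 1 (the middle button) pressed fully home, and the cover pushed down and latched flat at 57.4 mm, at about 12 s on the robot's clock with no bystander seen to have moved.

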